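# Wake and tare the balance that carries the cup

## Task

Two laboratory balances stand on the bench; tare the one that has the specimen cup on its pan. With the fingertips, gently press its small round key all the way down to wake it and let it come up again, then press its wide bar key all the way down in the same way, let it come up and withdraw. Leave the other balance untouched, and do not shift or lift the cup or any of the other loose things.

Things in the scene. Friction and masses are not known exactly. Their poses are not given: they have to be found in the camera images.
- balance_a: Laboratory balance, fixed, white housing 260 (x) x 200 (y) x 44 mm; origin at the centre of its underside, z up, x from its front (keys, towards the robot) to its back. In its frame: round key at x -100, y +60 mm, bar key at x -100, y -35; low display at x -52 (53 mm high); steel pan 136 mm across at x +45, top 58 mm up. The specimen cup is on its pan; it may stand left or right.
- balance_b: Laboratory balance, fixed, white housing 260 (x) x 200 (y) x 44 mm; origin at the centre of its underside, z up, x from its front (keys, towards the robot) to its back. In its frame: round key at x -100, y +60 mm, bar key at x -100, y -35; low display at x -52 (53 mm high); steel pan 136 mm across at x +45, top 58 mm up. A small carton is on its pan. To be left alone.
- wake_a_top (a point): Centre of the top face of the round key, 24 mm across, of balance_a; 58 mm above the worktop and 14 mm above the deck when up; moves down with the key; axes as those of the balance. The near edges of the round key and the bar key are 48 mm apart.
- wake_a (a joint): Round key of balance_a: reads 0 at rest and grows to 0.006 m as the key is pushed straight down to its stop; a spring pushes back with about 1 N at first and 5 N fully down, and lifts the key when let go.
- tare_a_top (a point): Centre of the top face of the wide bar key, 22 (x) by 70 (y) mm, of balance_a; 58 mm above the worktop and 14 mm above the deck when up; moves down with the key; axes as those of the balance. The near edges of the round key and the bar key are 48 mm apart.
- tare_a (a joint): Wide bar key of balance_a: reads 0 at rest and grows to 0.006 m as the key is pushed straight down to its stop; a spring pushes back with about 1 N at first and 5 N fully down, and lifts the key when let go.
- wake_b_top (a point): Centre of the top face of the round key, 24 mm across, of balance_b; 58 mm above the worktop and 14 mm above the deck when up; moves down with the key; axes as those of the balance. The near edges of the round key and the bar key are 48 mm apart.
- wake_b (a joint): Round key of balance_b: reads 0 at rest and grows to 0.006 m as the key is pushed straight down to its stop; a spring pushes back with about 1 N at first and 5 N fully down, and lifts the key when let go.
- tare_b_top (a point): Centre of the top face of the wide bar key, 22 (x) by 70 (y) mm, of balance_b; 58 mm above the worktop and 14 mm above the deck when up; moves down with the key; axes as those of the balance. The near edges of the round key and the bar key are 48 mm apart.
- tare_b (a joint): Wide bar key of balance_b: reads 0 at rest and grows to 0.006 m as the key is pushed straight down to its stop; a spring pushes back with about 1 N at first and 5 N fully down, and lifts the key when let go.
- cup: Screw-cap specimen cup, 60 mm across, 66 mm high, standing loose on the pan of balance_a (its top 124 mm above the worktop); origin at the centre of its underside, z up.
- carton: Small box-shaped carton, 51 x 62 x 35 mm, loose on the pan of balance_b; origin at the centre of its underside. Bystander.
- tub: Low round lidded tub, 48 mm across, 41 mm high, loose on the worktop between the balances; origin at the centre of its underside. Bystander.
- tape: Roll of tape lying flat, 76 mm across, 24 mm high, loose on the worktop at the left; origin at the centre of its underside. Bystander.
- oil_dropper: Small dropper bottle, 26 mm across, 66 mm high, loose on the worktop at the right; origin at the centre of its underside. Bystander.
- balance_a_pan (a point): Centre of the top of the steel pan of balance_a, 58 mm above the worktop; axes as those of the balance.
Things that resemble listed ones, but are neither listed nor needed, are in the scene too. Leave any blue or purple look-alike of the cup alone.

How it is judged:
On the way, in this order (a step that is already met when the one before it is completed fails the run):
1. the round key of the balance with the cup is pressed down, its bar key being up (value of joint wake_a above 0.004 m and value of joint tare_a below 0.002 m), for 0.1 s.
2. the round key has come up again, with both keys up (value of joint each of wake_a, tare_a below 0.002 m), for 0.05 s.
3. then the bar key of the same balance is pressed down, the round key being up (value of joint tare_a above 0.004 m and value of joint wake_a below 0.002 m), for 0.1 s.
At the end, for the whole second after the job is handed in: All four keys are up (less than 2 mm down), the cup stands upright and at rest on the pan of its balance within 10 mm of where it started, and the other loose things are within 10 mm of where they started (all of step 2 and value of joint each of wake_b, tare_b below 0.002 m and z of cup in the frame of balance_a_pan between -0.005 and 0.005 m and distance of each of cup, carton, tub, tape, oil_dropper from where it was at the start of the episode below 0.01 m and angle between cup's own z axis and vertical below 0.1 rad and linear speed of cup below 0.02 m/s); the robot touches nothing.
It fails at once if the other balance is touched (more than 1 N) or one of its keys pressed (contact force between any of the fingers, the arm and balance_b above 1 N or value of joint any of wake_b, tare_b above 0.002 m).
It fails at once if both keys of the balance are pressed at once (value of joint each of wake_a, tare_a above 0.002 m).
It fails at once if the balance is pressed harder than 25 N for a light touch (contact force between any of the fingers, the arm and balance_a above 25 N).
It fails at once if the cup is shifted by more than 10 mm, tipped or lifted (distance of cup from where it was at the start of the episode above 0.01 m or angle between cup's own z axis and vertical above 0.2 rad or z of cup in the frame of balance_a_pan above 0.006 m).
It fails at once if another loose thing is shifted or lifted by more than 10 mm (distance of any of carton, tub, tape, oil_dropper from where it was at the start of the episode above 0.01 m).
It also fails if it takes over 42 s, if anything falls off the work surface, if the arm or the gripper's body presses on something with over 40 N, if the wrist force passes 120 N, or if a joint passes its speed limit or range.

## Robot

A 7-joint arm with a two-finger parallel gripper is mounted at the origin on a cart in front of the work surface, level with it; the furniture and walls round the work are solid. World frame = base frame: x ahead of the robot, y to its left, z up, the work surface at z = 0. Lengths are in m, angles in rad, forces in N, time in s.
With the tool pointing down it reaches from about 0.425 to 0.95 m from the base axis. Payload 4.7 kg.
Tool frame: the origin (TCP) lies between the finger pads; the fingertips stand 25 mm ahead of it and the grasp point (between the pads) lies 6 mm ahead of it; x points along the fingers, z is the direction in which the jaws open and shut, and the axes are right-handed (so a half turn about x gives the same grasp; the last joint's range is limited). The gripper opens to 85 mm and grips with 20 to 120 N. Pads are 22 mm wide; open, the fingers measure 114 mm over their backs; the gripper's body (76 mm by 85 mm) begins 54 mm behind the grasp point. The pads swing forward as they close: fully open they stand 13 mm farther back than shut.
Start: joints at [1.085, 0.469, -0.049, 1.532, 0.024, 1.141, -0.082], TCP at [0.298, -0.606, 0.256] pointing down, gripper open.
Joint ranges: [-2.59, 2.59], [-0.33, 1.99], [-1.39, 1.29], [0.1, 2.45], [-1.04, 4.18], [0.21, 1.99], [-2.66, 2.66]. Speed limits (rad/s): [2.57, 2.57, 3.14, 3.14, 3.14, 3.14, 3.14].

## Interface

Orientations are given as a 3x3 rotation matrix whose columns are the frame's x, y, z axes.
In Python, from rig import * gives the robot as it stands. Calls block until the motion is done:
- movep(position, orientation): joint-space move of the TCP to a pose.
- move_l(position, attitude=None, feed=0.15, until_force=None): straight line of the TCP; attitude=None keeps the orientation; feed is the mean speed in m/s. With until_force (N) it stops when the force on the tool has changed by that much, and returns True; else False.
- move_joints(angles): joint-space move.
- command_gripper(opening, newtons=None): finger opening in m; newtons is the grip in N (None keeps the last); returns when the fingers have stopped.
- sleep(seconds).
- inverse_kinematics(position, orientation): joint angles nearest the present ones, or None.
- sense(): the state.
- camera(name): name is "scene" or "top" or "wrist"; returns (picture, depth): 420x560x3 uint8, red, green, blue; 420x560 float32, m along the optical axis (not along the pixel's ray), 0 where there is no reading.
- camera_params(name): a dict with "K" (3x3 intrinsics, pixels), "dist" ([k1, k2, p1, p2, k3] as OpenCV has them; the pictures are not rectified), "position" and "rotation" of the camera in the world; the wrist camera has in their place "tool_from_camera" (4x4, takes a point from camera to tool coordinates, whose origin is the TCP and whose axes are the tool frame's). Camera axes: x right, y down, z forward; pixel columns grow to the right and rows downward; lengths in m; the calibration is good to about 2 mm. A picture is of the moment at which its call begins: read the wrist's pose just before it. camera_params takes no time and is no camera call.
A pose or a line that the arm cannot do raises Unreachable and nothing moves.
- finish_job(): hands the job in, once; it reports no verdict.
The state is a dict: "time_s": time; "joint_pos": joint angles; "qd": joint speeds; "joint_efforts": joint torques, N m; "position": TCP position; "tcp_rot": TCP orientation; "wrist_force": force on the tool from outside, world axes, zero at the start; "ft_torque": the same for the moment, N m; "finger_gap": finger opening in m.
Only numpy, scipy, OpenCV 4.12 (cv2) and the standard library are available. Lean on these libraries where they do the work, as an engineer would, in place of code of your own. Each camera call takes 0.05 s, during which the arm holds its last target. There are 200 camera calls.

## Working session

There is one attempt and no reset: what is moved stays moved. The work goes in short steps, each a Python script; the robot and the scene stay as the last script left them, time stands still between calls to the robot, and variables do not carry over. Pictures are saved under pics/ and viewed, about 8 in all and at most 12, crops included, and the job is handed in when it is done.

```bash
mkdir -p pics; cat > h.py <<'E'
from rig import *
import numpy as np, cv2
def snap(name):
    s=sense(); im,d=camera(name); p=camera_params(name)
    if name=="wrist":
        T=np.eye(4);T[:3,:3]=s["tcp_rot"];T[:3,3]=s["position"];T=T@np.array(p["tool_from_camera"]);R,t=T[:3,:3],T[:3,3]
    else: R,t=np.array(p["rotation"]),np.array(p["position"])
    K,D=np.array(p["K"]),np.array(p["dist"])
    v,u=np.mgrid[:420,:560]
    n=cv2.undistortPoints(np.stack([u,v],-1).reshape(-1,1,2).astype(float),K,D).reshape(420,560,2)
    P=np.dstack([n*d[...,None],d])@R.T+t
    return im,d,P
def save(n,im): cv2.imwrite(f"pics/{n}.png",cv2.cvtColor(im,cv2.COLOR_RGB2BGR))
E
python3 - <<'E'
from h import *
for n in("top","scene"):
    im,d,P=snap(n); save(n,im); np.savez(n,im=im,d=d,P=P); print(camera_params(n)["position"])
print(sense()["time_s"],sense()["finger_gap"])
E
```

```text
[ 0.41053947 -0.00824615  1.34645601]
[0.05028553 0.91991831 1.32475479]
0.1 0.08564509995470629
```

View pics/top.png

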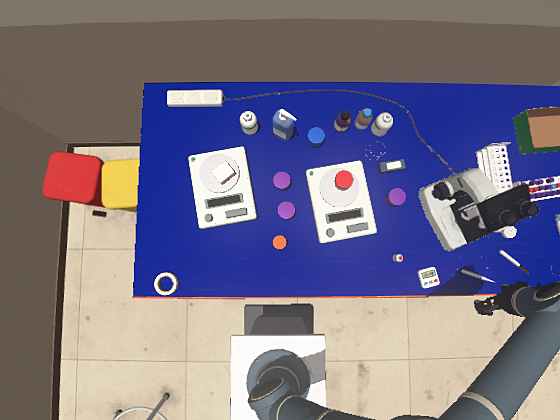

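View pics/scene.png

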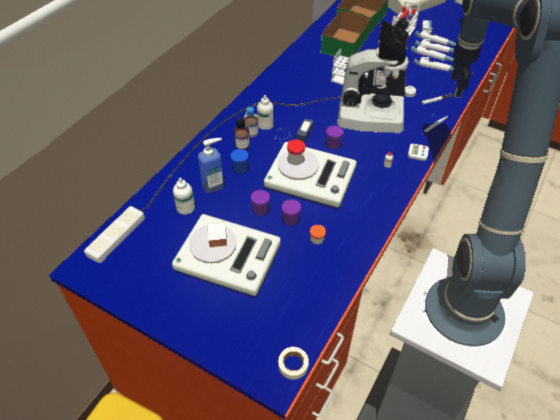

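The balance with the carton is at top-view (223,188). The one with a red-capped cup is at (340,200), with the cup at (344,180), and it fits balance_a. The purple and blue cups at (282,180), (286,210), (316,135) and (397,197) are look-alikes off the balances. I'll confirm with an enlarged crop and measure the balance.

```bash
cat > m.py <<'E'
from h import *
z=np.load("top.npz");im,P=z["im"],z["P"]
Z=P[...,2]; print("bench z",np.median(Z[250:280,200:270]))
m=((Z>.03)&(Z<.075)).astype(np.uint8); m[:,:295]=0;m[:,382:]=0;m[:155]=0;m[250:]=0
n,l,st,_=cv2.connectedComponentsWithStats(m); k=1+st[1:,4].argmax(); print(st[k])
deck=(l==k)
q=P[deck]; print("rect",cv2.minAreaRect((q[:,:2]*1000).astype(np.float32)))
for u,v,s in[(325,236,"round"),(353,229,"bar"),(344,180,"cup")]: print(s,P[v,u])
save("crop",cv2.resize(im[145:255,290:410],None,fx=5,fy=5,interpolation=cv2.INTER_CUBIC))
E
python3 m.py
```

```text
bench z -0.0001207993470608848
[ 306  160   71   84 4070]
rect ((604.8777465820312, -218.531494140625), (260.89813232421875, 201.93589782714844), 10.291833877563477)
round [ 0.4836952  -0.16058092  0.04208669]
bar [ 0.50574836 -0.2534088   0.056429  ]
cup [ 0.66024414 -0.21703917  0.119235  ]
```

View pics/crop.png

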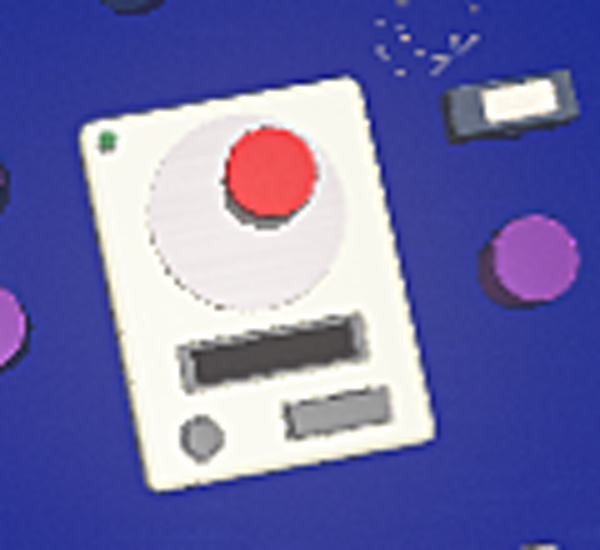

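The crop confirms it: a single red-capped cup stands on the pan, with the round key at full-picture (330.6,232.6) and the bar key at (357.4,227.6). Next I'll close the gripper, move above the keys and take a closer wrist picture.

```bash
cat >> h.py <<'E'
yaw=np.deg2rad(10.29); c=np.array([.6049,-.2185])
B=np.array([[np.cos(yaw),-np.sin(yaw)],[np.sin(yaw),np.cos(yaw)]])
def key(x,y): return c+B@[x,y]
def att(s):
    X=np.array([0,0,-1.]);Z=s*np.append(B[:,1],0);return np.c_[X,np.cross(Z,X),Z]
E
python3 - <<'E'
from h import *
z=np.load("top.npz");P=z["P"]
print("model",key(-.1,.06),key(-.1,-.035),"seen",P[232:234,330:332].mean((0,1)),P[227:229,357:359].mean((0,1)))
M=P[165:250,415:480].reshape(-1,3);M=M[M[:,2]>.05];print("scope min",M.min(0),M.max(0))
s=sense();print(s["tcp_rot"].round(2))
k=key(-.1,.01)
for sg in(1,-1): print(sg,inverse_kinematics([*k,.25],att(sg)))
E
```

```text
model [ 0.49579055 -0.17732808] [ 0.51276044 -0.27080012] seen [ 0.49429513 -0.17721059  0.05900248] [ 0.51049613 -0.2682182   0.05896199]
scope min [ 0.41053947 -0.63811768  0.05002383] [ 0.68397112 -0.00824615  1.34645601]
[[-0.    0.9   0.44]
 [ 0.    0.44 -0.9 ]
 [-1.   -0.   -0.  ]]
1 [ 0.93920219  0.37107569 -0.75505648  1.80116003  0.28538677  1.0816353
  1.83261346]
-1 [ 0.48491832  0.28414647 -0.17082598  1.82609336  0.05542059  1.03594813
 -1.09865437]
```

```bash
python3 - <<'E'
from h import *
command_gripper(0.0,20)
move_l([.36,-.4,.26],feed=.2)
k=key(-.1,.01)
movep([k[0]-.02,k[1],.2],att(-1))
im,d,P=snap("wrist");save("w",im);np.savez("wrist",im=im,P=P)
s=sense();print(s["time_s"],s["position"],s["finger_gap"],s["wrist_force"])
E
```

```text
3.0333 [ 0.48412114 -0.22890873  0.20024315] -0.00010951391506179647 [ 0.55378393 -0.20954482  1.72642601]
```

View pics/w.png

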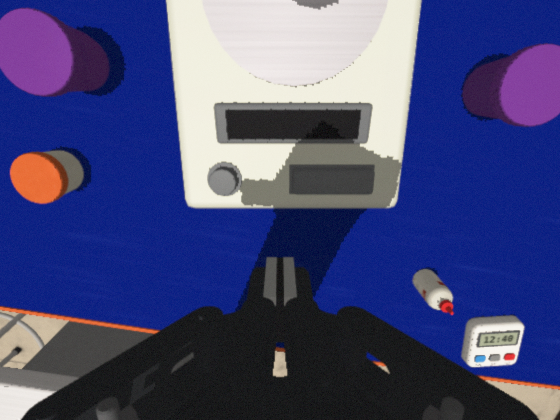

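The wrist view shows the round key at (224,179), the bar key at (332,179) and the display at (293,123). The shut fingertips are at (281,270), with nothing in the way. I'll take the key centres from the depth.

```bash
python3 - <<'E'
from h import *
P=np.load("wrist.npz")["P"];Z=P[...,2]
print("deck z",np.median(Z[195:203,200:280]))
for n,(u0,u1) in{"round":(200,248),"bar":(280,385)}.items():
    w=P[158:202,u0:u1].reshape(-1,3);t=w[(w[:,2]>.054)&(w[:,2]<.064)]
    r=cv2.minAreaRect((t[:,:2]*1000).astype(np.float32));print(n,len(t),np.median(t[:,2]),r)
print(key(-.1,.06),key(-.1,-.035))
E
```

```text
deck z 0.04372295535379708
round 583 0.057569113526621196 ((494.2987365722656, -176.27809143066406), (22.682231903076172, 22.68797492980957), 23.969205856323242)
bar 2018 0.05750606275166892 ((511.0631103515625, -269.4510498046875), (21.36916732788086, 69.95551300048828), 9.995704650878906)
[ 0.49579055 -0.17732808] [ 0.51276044 -0.27080012]
```

Both measurements agree to about 1.5 mm. Pressing the round key, guarded by force.

```bash
cat > press.py <<'E'
from h import *
def press(p):
    move_l([*p,.13],att(-1),feed=.15)
    move_l([*p,.058+.025+.006],feed=.06)
    sleep(.2); f0=sense()["wrist_force"][2]
    hit=move_l([*p,.052+.025-.003],feed=.012,until_force=7)
    for i in range(3):
        sleep(.12); s=sense(); print(hit,"tip z",s["position"][2]-.025,"dF",s["wrist_force"]-[0,0,f0])
    move_l([*s["position"][:2],.13],feed=.06)
    s=sense(); print("up",s["time_s"],s["position"],s["wrist_force"][2]-f0)
E
python3 -c "
from press import *
press((.4945,-.1765))
im,d,P=snap('wrist')
np.savez('w2',im=im,P=P);save('w2',im)"
```

```text
True tip z 0.0520882776734223 dF [-0.47927144 -0.8299258   5.74990088]
True tip z 0.05206718027837679 dF [-1.4851039   0.43544833  5.16393513]
True tip z 0.05209057600411001 dF [-0.57758035 -0.34181031  5.28570535]
up 7.1417 [ 0.49419915 -0.1764228   0.12966544] 0.07908040300887953
```

The tip stopped at 52.1 mm, which is 5.9 mm of travel, with 5.2–5.7 N. That matches the key being fully down. Now the bar key.

```bash
python3 -c "
from press import *
press((.5111,-.2697))
k=key(-.1,.01)
move_l([k[0]-.04,k[1],.22],feed=.15)
im,d,P=snap('wrist');save('w3',im)
for n,q in {'round':(.4945,-.1765),'bar':(.5111,-.2697)}.items():
    m=(np.hypot(*(P[...,:2]-q).transpose(2,0,1))<.008)&(P[...,2]<.08); print(n,m.sum(),np.median(P[m][:,2]))
im,d,P=snap('top');z=np.load('top.npz');save('top2',im)
for n,(u,v) in {'cup':(344,180),'carton':(225,174),'tub':(279,242),'tape':(165,274),'oil':(398,258)}.items():
    a=z['im'][v-14:v+14,u-14:u+14].astype(int);b=im[v-14:v+14,u-14:u+14].astype(int);print(n,abs(a-b).mean().round(1))
print(sense()['time_s'])"
```

```text
True tip z 0.05212036374200201 dF [-0.84665785  0.47421188  5.07804627]
True tip z 0.052099260526045695 dF [-0.15149569  0.21193274  6.26357179]
True tip z 0.05211419034289708 dF [-1.37095781  0.24782167  6.86177216]
up 11.3583 [ 0.51079456 -0.26958891  0.12960905] 0.8864232620854424
round 250 0.05776318274964262
bar 257 0.05758153163573093
cup 0.9
carton 0.8
tub 1.3
tape 1.4
oil 26.9
12.3417
```

View pics/top2.png

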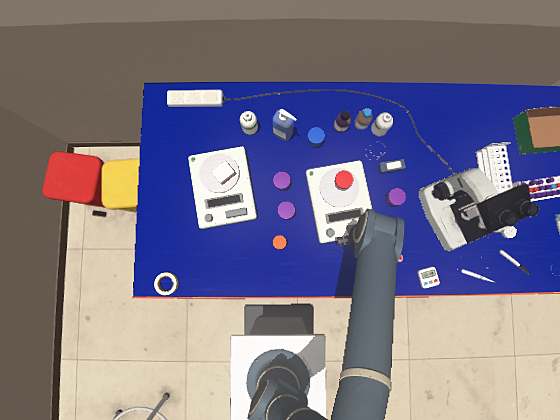

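Cup, carton, tub and tape are unchanged. In this top view the forearm hides the dropper at (398,258), which explains its 26.9 difference, so I'll check it in the wrist picture.

View pics/w3.png

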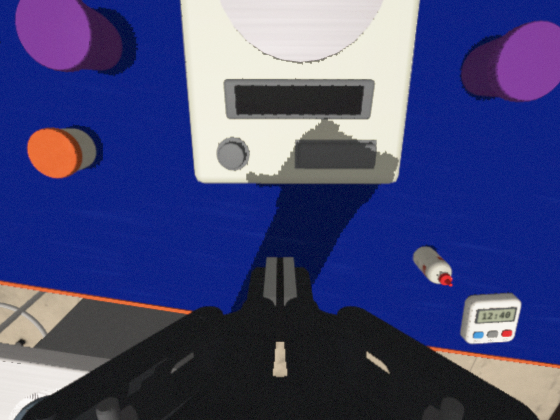

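```bash
python3 -c "
from h import *
im,d,P=snap('wrist');A=np.load('top.npz')['P'];W=np.load('wrist.npz')['P']
q=A[258,398];print('top',q)
for Q in(W,P):
    m=(abs(Q[...,0]-q[0])<.05)&(abs(Q[...,1]-q[1])<.05)&(Q[...,2]>.055)&(Q[...,2]<.08);print(m.sum(),Q[m].mean(0))
finish_job()"
```

```text
top [ 0.40804281 -0.40425456  0.04791162]
130 [ 0.40777188 -0.4083135   0.05863676]
114 [ 0.40784203 -0.40810406  0.05864759]
the job is handed in; nothing more can be done
```

I pressed the round key and then the bar key on the balance with the red-capped cup (the right-hand one), withdrew the arm clear, and handed the job in. `finish_job()` gave no verdict. The last clock reading before hand-in was 12.3 s of the 42 s allowed.

- **Key presses:** each key went down about 5.9 mm of its 6 mm. The forces I read were 5.2–5.7 N on the round key and 5.1–6.9 N on the bar key, well under the 25 N limit. I let the round key up before moving to the bar key.
- **Keys afterwards:** the depth readings put both key tops back at 57.6–57.8 mm, so both are up.
- **Loose things:** the cup, carton, tub and tape show no change between the top-camera pictures before and after.
- **Dropper:** the top-view comparison failed for the dropper, because the arm was hiding it. The wrist camera shows it in place to within 0.3 mm.
- **Other balance:** I never brought the arm near it. It looks unchanged from above, but I did not measure its keys separately.

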